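Pry open a pull gauge and draw its sprung rod to the mark

ROBOT

A 6-joint arm with a two-finger parallel gripper is mounted at the origin on the work surface. World frame = base frame: x ahead of the robot, y to its left, z up, the work surface at z = 0. Lengths are in m, angles in rad, forces in N, time in s.
With the tool pointing down it reaches from about 0.2 to 0.875 m from the base axis. Payload 3.4 kg.
Tool frame: the origin (TCP) lies on the mounting face of the last link; the fingertips stand ctrl.nose_length ahead of it and the grasp point (between the pads) lies 180 mm ahead of it (ctrl.nose_length is the distance from the TCP to the fingertips, in m); z points along the fingers, y is the line along which they close (so a half turn about z gives the same grasp; the last joint's range is limited). The gripper opens to 94 mm and grips with 3 to 60 N. Pads are 16 mm wide; open, the fingers measure 119 mm over their backs; the gripper's body (75 mm by 177 mm) begins 78 mm behind the grasp point.
Start: joints at [1.132, 0.276, 1.505, -0, 1.361, -0.121], TCP at [0.18, 0.546, 0.405] pointing down, gripper open.
Joint ranges: [-2.89, 2.89], [-0.75, 2.08], [0.22, 2.7], [-1.18, 4.32], [0.11, 2.71], [-2.7, 2.7]. Speed limits (rad/s): [2.57, 2.57, 3.14, 3.14, 3.14, 3.14].

INTERFACE

Orientations are given as a rotation vector (axis times angle).
In Python, from cell import ctrl, optics gives the robot as it stands.
- The arm moves only by the tool carry_out, never from a script. Its argument "moves" is a list of rows, each a list of 5 numbers: the shift along the tool's x, y, z as a fraction of full scale, then the turn about the tool's z as a fraction of full scale, then the closure, from -1 (fully open) to 1 (shut). In form: [[dx, dy, dz, twist, fingers], ...]. A call has 1 to 10 rows; each row shifts and turns the commanded pose from where the row before left it, along the tool's axes as they then stand; what a row does not reach is not made up. Full scale, the value 1, is 25 mm for a shift and 6 degrees for a turn. A row lasts 1/10 s, in which the tool goes at most 50 mm and 8.59 degrees, less where a joint would pass 70% of its speed; a pose out of reach is approached as far as the arm can. A call with a number of a shift or a turn outside -1 to 1 is refused whole. A call with a gripper value outside its range is refused whole. The fingers move at their own pace and stop on an object; the grip force is fixed at half the most. Time passes only in rows, so rows that do not move let the fingers close. It gives the time, the measured TCP pose, the force, the opening and the grip force at its end, in the units of the state.
- ctrl.get_obs(): the state, without advancing time (a new reading comes with each control period).
- optics.camera(name): name is "side" or "top" or "wrist"; returns a dict with "image" (420x560x3 uint8, blue, green, red), "z_map" (420x560 float32, m along the optical axis (not along the pixel's ray), 0 where there is no reading), "mtx" (3x3 intrinsics, pixels), "camera_from_world" (4x4, takes a point from world to camera coordinates). Camera axes: x right, y down, z forward; pixel columns grow to the right and rows downward; lengths in m; the calibration is good to about 2 mm. The wrist camera is an equidistant fisheye: a pixel r from the principal point sees the ray r / f radians off the axis. A picture is of the moment at which its call begins.
- ctrl.close_job(): hands the job in; it is judged then, once.
The state is a dict: "clock": time; "joint_pos": joint angles; "qvel": joint speeds; "joint_efforts": joint torques, N m; "tool_pos": TCP position; "tool_rot": TCP orientation; "wrist_force": force on the tool from outside, world axes, zero at the start; "moment": the same for the moment, N m; "gripper_width": opening from 0.0 (shut) to 1.0 (fully open); "grip_force": force on a finger pad.
Only numpy, scipy, OpenCV 4.12 (cv2) and the standard library are available. Lean on these libraries where they do the work, as an engineer would, in place of code of your own. Each camera call takes 0.05 s, during which the arm holds its last target. There are 200 camera calls.

TASK

Take the green-handled spudger and, with its blade in the notch under the yellow lip, pry up the orange cover of the pull gauge and swing it right back, well past upright, without touching the cover with the robot itself; then lay the spudger down flat on the blue mat. Take the black knob and draw the sprung rod straight up until its red ring has just come fully out of the brass collar, and finish while still holding it there (the rod springs back if let go). Leave the screwdriver, the parts tray, the solder reel and the flux bottle where they are.

Things in the scene. Friction and masses are not known exactly. Their poses are not given: they have to be found in the camera images.
- spudger: pry tool lying flat on the mat, 165 mm long, 50 g: green handle 100 x 14 x 14 mm (from 60 mm behind to 40 mm ahead of the origin along its x), then a flat steel blade 65 mm long, 12 wide, 3 thick, level, at mid-height of the handle. Origin: underside of the handle, near the balance point; +x to the blade tip, z up. Starts to the right (-y) of the gauge, blade pointing to +y within 0.3 rad
- spudger_tip (a point): middle of the blade's tip, 105 mm ahead of the spudger's origin along its +x and 7 mm above its underside
- gauge: pull gauge, a grey instrument fixed to the bench, 150 (its x) x 130 (its y) x 80 mm high; origin under its centre, on the mat; yaw within 0.3 rad. The cover is hinged along its left (+y) top edge; the notch is in its right (-y) face. Its flat top deck, 80 mm above the origin, is bare round the knob once the cover is open
- notch (a point): middle of the mouth of the notch in the upper edge of the gauge's -y face, directly under the lip: 50 mm wide (gauge x), 20 mm deep (towards gauge +y), 14 mm high (from 7 mm below this point to the lip's underside 7 mm above it)
- lip_edge (a point): middle of the free edge of the yellow lip, at its underside: the lip is a flat tab 70 mm wide, 33 mm deep, 4 mm thick, standing out from the cover's -y wall over the notch, level when shut, its edge 133 mm from the hinge line and 3 mm proud of the gauge's face
- cover_hinge (a point): middle of the cover's hinge line (runs along the gauge's x axis, 65 mm to +y of the gauge's centre, 80 mm above its underside)
- cover (a joint): angle of the orange cover (a hollow hood 90 x 100 x 33 mm, with the lip), rad: 0 shut, 1.57 upright, 2.0 against its stop, swung back over the gauge's +y side. The hinge is stiff: the cover stays where it is left; it takes about 1 to 2 N at the lip
- knob (a point): black knob, upright cylinder 22 mm across and 22 mm high on top of the rod, under the cover at the start; this point: the middle of its underside, which sits on the collar (6 mm above the deck) when the rod is in; the axis lies 10 mm to gauge +y of the gauge's centre
- collar_top (a point): centre of the upper face of the brass collar (24 mm across, stands 6 mm above the deck) out of which the rod rises; z up
- rod (a joint): how far the rod is drawn up, m: 0 in, 0.075 its stop. An inner spring pulls it back with 2.4 N at rest plus 1.2 N per 10 mm
- ring_mid (a point): centre of the red ring on the rod (13 mm across, 8 mm high), hidden inside the gauge 40 to 60 mm below the top of the collar at the start, on the rod's axis; it rises with the rod. It is just fully out when its centre is 4 mm above the collar's top
- mat: blue mat on the bench, 560 (x) x 860 (y) x 2 mm, top 2 mm above the bench, origin under its centre, fixed at x 0.57, y 0; the gauge and the tools are on it
- screwdriver: red-handled screwdriver, 160 mm long, lying nearer the robot than the spudger; leave it alone. Origin: under its middle
- solder_reel: solder reel with blue flanges, 56 mm across, 42 mm high, standing; leave it alone. Origin: under its middle
- flux_bottle: amber bottle, 40 mm across, 90 mm high; leave it alone. Origin: under its middle
- parts_tray: low grey tray 80 x 130 x 25 mm with dividers; leave it alone. Origin: under its middle

How it is judged:
On the way, in this order (a step that is already met when the one before it is completed fails the run):
1. the cover is lifted at its lip by the spudger (opened at least 0.2 rad with the spudger pressing on the cover) (value of joint cover above 0.2 rad and contact force between spudger and cover above 0.2 N), for 0.05 s.
2. the cover is swung back well past upright (over 1.7 rad) (value of joint cover above 1.7 rad), for 0.1 s.
3. the spudger is laid flat on the mat and let go (height (world z) of spudger below 0.018 m and height (world z) of spudger_tip below 0.019 m and linear speed of spudger below 0.03 m/s and x of spudger in the frame of mat between -0.28 and 0.28 m and y of spudger in the frame of mat between -0.43 and 0.43 m and contact force between spudger and the arm below 0.1 N and contact force between spudger and the fingers below 0.1 N), for 0.2 s.
4. the red ring stands just out of the collar with the fingers on the knob (z of ring_mid in the frame of collar_top between 0.001 and 0.012 m and contact force between rod and the fingers above 1 N), for 0.2 s.
At the end, for the whole second after the job is handed in: Through the last second the fingers alone hold the knob, the rod is still and the red ring's centre is 1 to 12 mm above the collar's top (4 mm is just out); the cover stands open over 1.7 rad; the spudger lies flat on the mat, let go and at rest (all of step 3 and all of step 4 and contact force between spudger and rod below 0.1 N and velocity of joint rod between -0.02 and 0.02 m/s and value of joint cover above 1.7 rad); the arm keeps its last pose, push and grip.
It fails at once if the robot itself touches the cover (over 0.5 N) (contact force between cover and the arm above 0.5 N or contact force between cover and the fingers above 0.5 N).
It fails at once if the screwdriver, parts tray, solder reel or flux bottle is pushed more than 30 mm from its place (distance of any of screwdriver, solder_reel, flux_bottle, parts_tray from where it was at the start of the episode above 0.03 m).
It also fails if it takes over 61 s, if anything falls off the work surface, if the arm or the gripper's body presses on something with over 40 N, if the wrist force passes 120 N, or if a joint passes its speed limit or range.

## Working session

There is one attempt and no reset: what is moved stays moved. The work goes in short steps, Python scripts to look and compute and a tool call to move; the robot and the scene stay as the last step left them, time stands still between calls to the robot, and variables do not carry over. Pictures are saved under pics/ and viewed, at most 10 in all, crops included, and the job is handed in when it is done.

Besides the shell and the picture viewer there is one more tool, called after ">>>" by a JSON object that holds its "api" and its "payload", one argument or row to a line. carry_out: Moves the arm, as the interface text tells. Shift numbers are shares of 25 mm and turn numbers shares of 6 degrees, none past 1 either way. Its arguments: {"type":"object","properties":{"moves":{"type":"array","items":{"type":"array","items":{"type":"number","minimum":-1,"maximum":1}}}},"required":["moves"]}

```bash
ls; mkdir -p pics; cat > h.py <<'E'
import numpy as np, cv2
from cell import ctrl, optics
from scipy.spatial.transform import Rotation as R
def world(c,u,v,z=None):
    d=c['z_map'][int(v),int(u)] if z is None else z
    K=c['mtx']; p=np.array([(u-K[0,2])/K[0,0]*d,(v-K[1,2])/K[1,1]*d,d,1])
    return (np.linalg.inv(c['camera_from_world'])@p)[:3]
def cloud(c):
    K=c['mtx']; z=c['z_map']; v,u=np.mgrid[:z.shape[0],:z.shape[1]]
    p=np.stack([(u-K[0,2])/K[0,0]*z,(v-K[1,2])/K[1,1]*z,z,np.ones_like(z)],-1)
    return (p@np.linalg.inv(c['camera_from_world']).T)[...,:3]
E
python3 - <<'E'
from h import *
o=ctrl.get_obs(); print(o, ctrl.nose_length)
for n in('top','side'):
    c=optics.camera(n); cv2.imwrite(f'pics/{n}0.png',c['image']); np.savez(f'{n}0.npz',**c)
    print(n,c['mtx'],np.linalg.inv(c['camera_from_world']).round(3))
print(R.from_rotvec(o['tool_rot']).as_matrix().round(3))
E
```

```text
pics
{'clock': 0.0, 'joint_pos': array([ 1.13203652e+00,  2.76575060e-01,  1.50610394e+00, -1.40820511e-05,
        1.36073261e+00, -1.21005358e-01]), 'qvel': array([ 1.28900357e-05,  4.07968056e-04, -1.04065441e-03, -4.59980630e-04,
        2.40573756e-03, -3.77565014e-04]), 'joint_efforts': array([-5.49961933e-04, -4.04592919e+01, -2.37228173e+01,  7.01093464e-02,
        3.44104017e-02, -1.36167591e-04]), 'tool_pos': array([0.17956831, 0.54601579, 0.40382744]), 'tool_rot': array([-4.96948179e-01, -3.10154246e+00,  2.75156985e-03]), 'wrist_force': array([-0.85713962, -0.35073728, -0.08974171]), 'moment': array([-0.0260137 ,  0.04045917, -0.01117441]), 'grip_force': 0.0, 'gripper_width': 1.0001480499534217} 0.1992
top [[484.6090783    0.         278.86160293]
 [  0.         484.6090783  203.47657281]
 [  0.           0.           1.        ]] [[-0.013 -0.986  0.164  0.373]
 [-1.     0.016  0.018  0.031]
 [-0.021 -0.163 -0.986  1.181]
 [ 0.     0.     0.     1.   ]]
side [[467.53854936   0.         280.62434762]
 [  0.         467.53854936 207.51881678]
 [  0.           0.           1.        ]] [[-0.911 -0.288  0.296  0.28 ]
 [-0.413  0.629 -0.658  0.605]
 [ 0.003 -0.722 -0.692  0.69 ]
 [ 0.     0.     0.     1.   ]]
[[-0.95   0.312 -0.001]
 [ 0.312  0.95  -0.002]
 [ 0.    -0.002 -1.   ]]
```

View pics/top0.png

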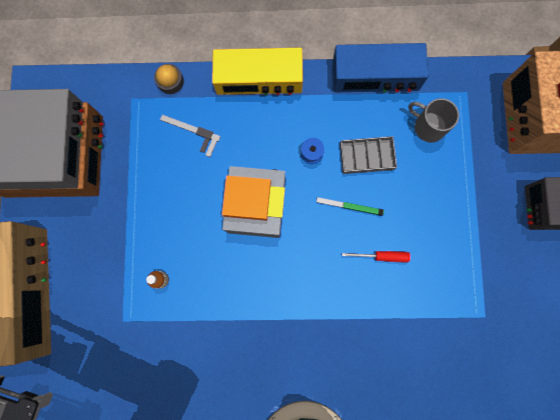

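View pics/side0.png

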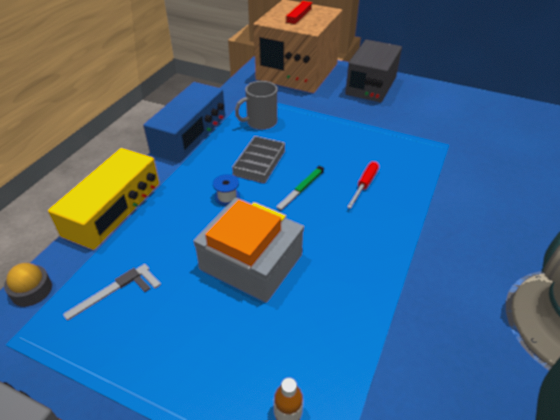

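The top view shows the gauge around (254,202) with its lip at (276,202). The spudger's tip is near (318,200) and its handle end at (383,212), and the screwdriver is at (375,256). The side view shows the notch face pointing away from that camera. Next I'll measure by colour and depth.

```bash
python3 - <<'E'
from h import *
for n in('top','side'):
    c=dict(np.load(f'{n}0.npz')); P=cloud(c); I=c['image']; hsv=cv2.cvtColor(I,cv2.COLOR_BGR2HSV)
    H,S,V=[hsv[...,i].astype(int) for i in range(3)]
    ws=(P[...,0]>.33)&(P[...,0]<.83)&(abs(P[...,1])<.4)&(P[...,2]>.004)&(P[...,2]<.15)
    for name,m in dict(orange=(H>5)&(H<17)&(S>200)&(P[...,2]>.09),yellow=(H>22)&(H<33)&(S>180),green=(H>50)&(H<80)&(S>120),deck=(S<60)&(abs(P[...,2]-.082)<.006),blade=(S<90)&(P[...,2]<.03)&(P[...,1]<-.03)&(P[...,1]>-.16)&(abs(P[...,0]-.55)<.06)).items():
        q=P[m&ws]
        if len(q)<5: print(n,name,len(q)); continue
        r=cv2.minAreaRect((q[:,:2]*1000).astype(np.float32))
        print(n,name,len(q),np.median(q,0).round(3),'zmax',np.percentile(q[:,2],[5,95]).round(4),[np.round(x,1) for x in r])
        if name in('green','blade','yellow'):
            mu=q.mean(0);w=np.linalg.svd(q[:,:2]-mu[:2])[2] if len(q)<3000 else None; print('   mean',mu.round(4),'dir',w[0].round(3) if w is not None else '')
E
```

```text
top orange 954 [0.575 0.138 0.115] zmax [0.1111 0.1182] [array([565.1, 123.4]), array([97. , 88.2]), np.float64(83.6)]
top yellow 73 [0.574 0.067 0.086] zmax [0.0831 0.0901] [array([559.6,  60. ]), array([30.8, 66.6]), np.float64(84.2)]
   mean [0.5686 0.062  0.0862] dir [-0.981  0.195]
top green 193 [ 0.552 -0.146  0.015] zmax [0.0118 0.0191] [array([ 551.3, -151.5]), array([96.2, 13.8]), np.float64(78.0)]
   mean [ 0.5521 -0.1464  0.0155] dir [0.215 0.977]
top deck 1588 [0.524 0.093 0.082] zmax [0.0782 0.0858] [array([ 6.049e+02, -3.000e-01]), array([186.4, 799.1]), np.float64(20.6)]
top blade 138 [ 0.568 -0.073  0.011] zmax [0.0068 0.0152] [array([568.7, -71.6]), array([66.4, 12.7]), np.float64(78.2)]
   mean [ 0.5684 -0.0723  0.0106] dir [0.21  0.978]
side orange 2825 [0.56  0.137 0.115] zmax [0.0954 0.117 ] [array([565.5, 125.5]), array([101.8,  90.4]), np.float64(84.0)]
side yellow 83 [0.553 0.047 0.086] zmax [0.0849 0.0883] [array([556.9,  47. ]), array([ 9.3, 67.4]), np.float64(80.8)]
   mean [0.5544 0.0469 0.0864] dir [-0.991  0.134]
side green 177 [ 0.549 -0.143  0.016] zmax [0.0107 0.0185] [array([ 550.7, -145. ]), array([90.1, 12.2]), np.float64(77.2)]
   mean [ 0.5494 -0.1452  0.0156] dir [0.218 0.976]
side deck 1907 [0.515 0.121 0.083] zmax [0.0784 0.0863] [array([604.5,   1.8]), array([186.2, 807.8]), np.float64(20.7)]
side blade 141 [ 0.568 -0.07   0.011] zmax [0.0086 0.0129] [array([568.6, -70.1]), array([70.6, 12.9]), np.float64(77.3)]
   mean [ 0.5678 -0.0714  0.0108] dir [0.211 0.977]
```

>>> {"api": "carry_out", "payload": {
  "moves": [
    [-0.74,-0.67,0,1,-1],
    [-0.81,-0.59,0,1,-1],
    [-0.87,-0.5,0,1,-1],
    [-0.91,-0.41,0,1,-1],
    [-0.95,-0.31,0,1,-1],
    [-0.98,-0.21,0,1,-1],
    [-0.99,-0.1,0,1,-1],
    [-1,0,0,1,-1],
    [-0.99,0.1,0,1,-1],
    [-0.98,0.21,0,1,-1]
  ]
}}

```text
clock: 1.1
tool_pos: [0.3039, 0.3282, 0.4043]
tool_rot: [-1.986, -2.434, 0.001]
wrist_force: [-1.2, -0.4, 0.5]
gripper_width: 1.002
grip_force: 0.0
```

>>> {"api": "carry_out", "payload": {
  "moves": [
    [-0.95,0.31,0,1,-1],
    [-0.91,0.41,0,1,-1],
    [-0.87,0.5,0,1,-1],
    [-0.81,0.59,0,1,-1],
    [-0.74,0.67,0,0,-1],
    [-0.74,0.67,0,0,-1],
    [-0.74,0.67,0,0,-1],
    [-0.74,0.67,0,0,-1],
    [-0.74,0.67,0,0,-1],
    [-0.74,0.67,0,0,-1]
  ]
}}

```text
clock: 2.1
tool_pos: [0.4285, 0.1117, 0.4044]
tool_rot: [-2.445, -1.972, 0.001]
wrist_force: [0.3, 0.5, 0.1]
gripper_width: 0.999
grip_force: 0.0
```

```bash
cat >> h.py <<'E'
def togo(x,y,z,diraz):
    """rows-equivalents in tool axes to TCP target; diraz = wanted world (x,y) of tool x axis"""
    o=ctrl.get_obs(); M=R.from_rotvec(o['tool_rot']).as_matrix()
    a=np.degrees(np.arctan2(M[1,0],M[0,0])); b=np.degrees(np.arctan2(diraz[1],diraz[0]))
    d=np.array([x,y,z])-o['tool_pos']
    print('t',round(o['clock'],2),'pos',o['tool_pos'].round(4),'x az',a.round(2),'twist',((a-b)/6).round(3),
     'shift/25mm now',(M.T@d/.025).round(3),'F',o['wrist_force'].round(1),'w',round(o['gripper_width'],3),'grip',round(o['grip_force'],1),'tilt',M[:,2].round(3))
E
python3 -c "
from h import *
togo(.5574,-.121,.2035,(.212,.977))"
```

```text
t 2.1 pos [0.4285 0.1117 0.4044] x az 77.78 twist 0.004 shift/25mm now [-8.006  7.015  8.032] F [0.3 0.5 0.1] w 0.999 grip 0.0 tilt [-0.001  0.    -1.   ]
```

>>> {"api": "carry_out", "payload": {
  "moves": [
    [-0.89,0.78,0,0,-1],
    [-0.89,0.78,0,0,-1],
    [-0.89,0.78,0.2,0,-1],
    [-0.89,0.78,0.6,0,-1],
    [-0.89,0.78,0.8,0,-1],
    [-0.89,0.78,0.8,0,-1],
    [-0.89,0.78,0.8,0,-1],
    [-0.89,0.78,0.8,0,-1],
    [-0.89,0.78,0.5,0,-1],
    [0,0,0,0,-1]
  ]
}}

```text
clock: 3.1
tool_pos: [0.5585, -0.1228, 0.2896]
tool_rot: [-2.447, -1.968, 0.003]
wrist_force: [-1.0, -0.4, -1.0]
gripper_width: 1.002
grip_force: 0.0
```

```bash
python3 -c "
from h import *
togo(.5574,-.121,.2035,(.212,.977))
c=optics.camera('wrist'); np.savez('w1.npz',**c); cv2.imwrite('pics/w1.png',c['image']); print(c['mtx'][0]); print(np.linalg.inv(c['camera_from_world']).round(3))"
```

```text
t 3.1 pos [ 0.5585 -0.1228  0.2896] x az 77.63 twist -0.021 shift/25mm now [ 0.063 -0.049  3.445] F [-1.  -0.4 -1. ] w 1.002 grip 0.0 tilt [-0.002 -0.    -1.   ]
[325.1922621    0.         282.59658985]
[[ 0.977 -0.208 -0.052  0.573]
 [-0.214 -0.949 -0.232 -0.056]
 [-0.001  0.238 -0.971  0.269]
 [ 0.     0.     0.     1.   ]]
```

View pics/w1.png

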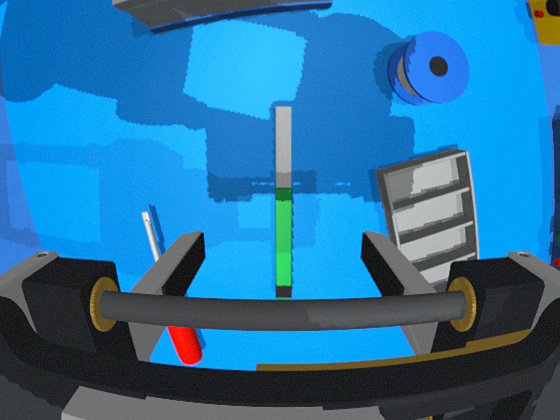

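>>> {"api": "carry_out", "payload": {
  "moves": [
    [0.06,-0.05,0,0,0],
    [0,0,0.6,0,0],
    [0,0,0.8,0,0],
    [0,0,0.8,0,0],
    [0,0,0.8,0,0],
    [0,0,0.43,0,0],
    [0,0,0,0,0]
  ]
}}

```text
clock: 3.85
tool_pos: [0.5557, -0.1172, 0.2058]
tool_rot: [-2.442, -1.972, 0.002]
wrist_force: [1.0, -0.4, 0.0]
gripper_width: 0.506
grip_force: 0.0
```

```bash
python3 -c "
from h import *
togo(.5574,-.121,.2035,(.212,.977))"
```

```text
t 3.85 pos [ 0.5557 -0.1172  0.2058] x az 77.85 twist 0.016 shift/25mm now [-0.134  0.098  0.091] F [ 1.  -0.4  0. ] w 0.506 grip 0.0 tilt [-0.002  0.001 -1.   ]
```

>>> {"api": "carry_out", "payload": {
  "moves": [
    [0,0,0.05,0,0.5],
    [0,0,0,0,1],
    [0,0,0,0,1],
    [0,0,0,0,1],
    [0,0,0,0,1],
    [0,0,0,0,1],
    [0,0,0,0,1]
  ]
}}

```text
clock: 4.55
tool_pos: [0.5569, -0.1185, 0.2057]
tool_rot: [2.444, 1.972, 0.001]
wrist_force: [0.9, -0.1, 3.7]
gripper_width: 0.147
grip_force: 30.0
```

>>> {"api": "carry_out", "payload": {
  "moves": [
    [0,0,-0.4,0,1],
    [0,0,-0.8,0,1],
    [0,0,-0.8,0,1],
    [0,0,-0.6,0,1],
    [0,0,0,-0.5,1],
    [0,0,0,-0.5,1],
    [0,0,0,0,1],
    [0,0,0,0,1]
  ]
}}

```text
clock: 5.35
tool_pos: [0.5563, -0.1183, 0.2702]
tool_rot: [-2.339, -2.096, 0.0]
wrist_force: [-0.5, -0.1, -0.4]
gripper_width: 0.144
grip_force: 30.0
```

```bash
python3 - <<'E'
from h import *
for i in range(3): togo(.5574,-.121,.2695,(.105,.9945)); c=optics.camera('wrist')
o=ctrl.get_obs()
np.savez('w2.npz',**c); cv2.imwrite('pics/w2.png',c['image'])
c=optics.camera('side'); P=cloud(c); H=cv2.cvtColor(c['image'],cv2.COLOR_BGR2HSV).astype(int)
np.savez('s2.npz',**c)
c=optics.camera('top'); np.savez('t2.npz',**c);cv2.imwrite('pics/t2.png',c['image'])
E
```

```text
t 5.35 pos [ 0.5563 -0.1183  0.2702] x az 83.73 twist -0.04 shift/25mm now [-0.103  0.054  0.028] F [-0.5 -0.1 -0.4] w 0.144 grip 30.0 tilt [-0.  0. -1.]
t 5.4 pos [ 0.5564 -0.1183  0.2701] x az 83.74 twist -0.039 shift/25mm now [-0.102  0.052  0.024] F [ 0.2 -0.2 -0.1] w 0.145 grip 30.0 tilt [-0.001  0.    -1.   ]
t 5.45 pos [ 0.5564 -0.1183  0.2701] x az 83.75 twist -0.037 shift/25mm now [-0.102  0.05   0.022] F [ 0.5  0.2 -1.5] w 0.148 grip 30.0 tilt [-0.  0. -1.]
```

View pics/w2.png

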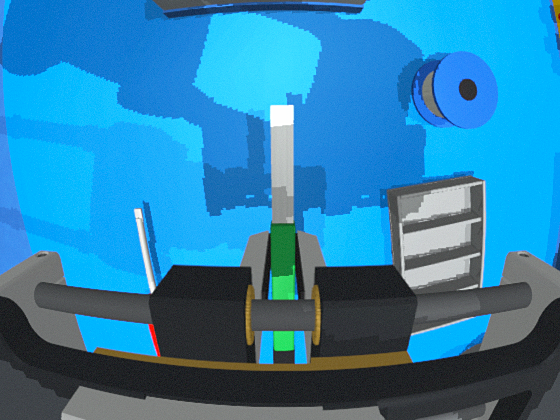

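The spudger is held straight, with its tip at about (282,106) and the blade's root at (282,222). Next: where the blade sits relative to the tool.

```bash
cat >> h.py <<'E'
def fcloud(c):
    K=c['mtx']; z=c['z_map']; v,u=np.mgrid[:z.shape[0],:z.shape[1]]
    a=(u-K[0,2])/K[0,0]; b=(v-K[1,2])/K[1,1]; t=np.hypot(a,b)+1e-9; s=np.tan(t)/t*z
    p=np.stack([a*s,b*s,z,np.ones_like(z)],-1)
    return (p@np.linalg.inv(c['camera_from_world']).T)[...,:3]
E
python3 - <<'E'
from h import *
c=dict(np.load('w2.npz')); P=fcloud(c)
for v in range(104,232,8): print(v,P[v,282].round(4),c['image'][v,282])
for n in('t2','s2'):
    c=dict(np.load(n+'.npz')); P=cloud(c); hsv=cv2.cvtColor(c['image'],cv2.COLOR_BGR2HSV).astype(int)
    m=(hsv[...,1]<90)&(P[...,1]>-.10)&(P[...,1]<.02)&(P[...,2]>.04)&(abs(P[...,0]-.56)<.03); q=P[m]
    print(n,len(q),q.mean(0).round(4) if len(q) else '',np.percentile(q[:,1],[2,98]) if len(q) else '')
    if len(q)>10: print(cv2.minAreaRect((q[:,:2]*1000).astype(np.float32)), np.polyfit(q[:,1],q[:,2],1))
E
```

```text
104 [ 0.5658 -0.0333  0.0016] [255 215  71]
112 [ 0.5649 -0.0427  0.0738] [254 254 254]
120 [ 0.5644 -0.047   0.0739] [254 254 254]
128 [ 0.5639 -0.0513  0.0745] [202 203 197]
136 [ 0.5634 -0.0556  0.0745] [197 198 192]
144 [ 0.563  -0.0599  0.0748] [195 197 191]
152 [ 0.5625 -0.0641  0.0753] [198 200 192]
160 [ 0.562  -0.0685  0.0744] [192 198 193]
168 [ 0.5615 -0.0729  0.0738] [192 192 189]
176 [ 0.5611 -0.0771  0.0751] [190 193 189]
184 [ 0.5606 -0.0816  0.0744] [186 189 183]
192 [ 0.5601 -0.0859  0.0751] [151 154 148]
200 [ 0.5596 -0.0907  0.0739] [145 148 144]
208 [ 0.5591 -0.0952  0.0739] [150 149 144]
216 [ 0.5586 -0.0995  0.0751] [141 146 142]
224 [ 0.5582 -0.1034  0.0774] [40 89 19]
t2 1455 [ 0.5547 -0.0793  0.449 ] [-0.09900867 -0.04909727]
((559.9664306640625, -68.43083190917969), (59.901214599609375, 62.89527130126953), 0.08382780104875565) [-2.03193385  0.28782768]
s2 3574 [ 0.5533 -0.0864  0.3123] [-0.09768557 -0.0583818 ]
((559.9815673828125, -68.3045883178711), (59.97837448120117, 63.31298065185547), 0.0415833443403244) [0.09310732 0.32029373]
```

>>> {"api": "carry_out", "payload": {
  "moves": [
    [0,-0.65,-0.05,-0.04,1],
    [0.7,0,0,0,1],
    [0.8,0,0,0,1],
    [0.8,0,0,0,1],
    [0.4,0,0,0,1],
    [0,0,0,0,1],
    [0,0,0,0,1]
  ]
}}

```text
clock: 6.3
tool_pos: [0.5475, -0.0497, 0.2714]
tool_rot: [2.333, 2.103, -0.001]
wrist_force: [0.1, -0.4, -0.3]
gripper_width: 0.141
grip_force: 30.0
```

```bash
python3 - <<'E'
from h import *
togo(.551,-.0186,.2715,(.105,.9945))
c=optics.camera('wrist'); np.savez('w3.npz',**c); cv2.imwrite('pics/w3.png',c['image'])
P=fcloud(c); hsv=cv2.cvtColor(c['image'],cv2.COLOR_BGR2HSV).astype(int); H,S,V=hsv[...,0],hsv[...,1],hsv[...,2]
for n,m in dict(y=(H>22)&(H<33)&(S>150)&(P[...,2]>.075)&(P[...,2]<.1),b=(S<60)&(P[...,2]>.065)&(P[...,2]<.079)&(abs(P[...,0]-.556)<.02)&(P[...,1]<.045)&(P[...,1]>-.1),top=(H>5)&(H<17)&(S>150)&(P[...,2]>.105)).items():
    q=P[m]; print(n,len(q),np.median(q,0).round(4),np.percentile(q,[2,98],axis=0).round(4),cv2.minAreaRect((q[:,:2]*1000).astype(np.float32)))
E
```

```text
t 6.3 pos [ 0.5475 -0.0497  0.2714] x az 84.06 twist 0.015 shift/25mm now [ 1.253  0.011 -0.006] F [ 0.1 -0.4 -0.3] w 0.141 grip 30.0 tilt [-0.    -0.001 -1.   ]
y 8413 [0.5603 0.0565 0.0856] [[0.5272 0.0397 0.084 ]
 [0.5937 0.074  0.087 ]] ((560.0189208984375, 57.13833236694336), (33.86430358886719, 72.3352279663086), 83.97018432617188)
b 2611 [ 0.5526 -0.0019  0.0756] [[ 0.5449 -0.04    0.0743]
 [ 0.56    0.0286  0.0771]] ((553.8677978515625, -6.680610656738281), (72.7045669555664, 28.136911392211914), 83.97225952148438)
top 1753 [0.5657 0.0729 0.1109] [[0.5201 0.0686 0.1052]
 [0.6056 0.078  0.1157]] ((557.1329345703125, 12.044212341308594), (129.24349975585938, 90.5783920288086), 84.8865966796875)
```

View pics/w3.png

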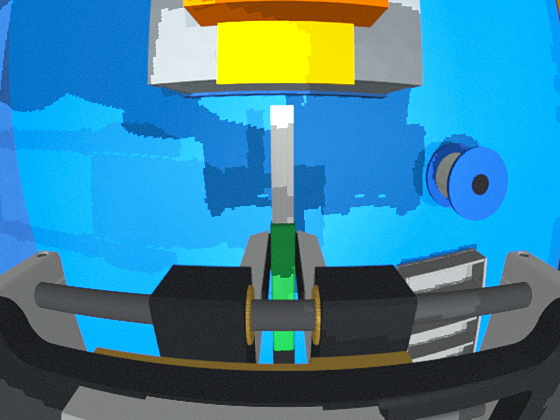

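The lip's centre measures (0.560, 0.057) at z 0.086, which matches the expected geometry. The tip is about 11 mm short of the lip edge and centred in z. I'll insert it and lift a little.

>>> {"api": "carry_out", "payload": {
  "moves": [
    [0.4,0.03,0,0,1],
    [0.5,0,0,0,1],
    [0.27,0,0,0,1],
    [0,0,0,0,1],
    [0,0,-0.24,0,1],
    [0.02,0,-0.46,0,1],
    [0.07,0,-0.45,0,1],
    [0.11,0,-0.45,0,1],
    [0.16,0,-0.43,0,1],
    [0,0,0,0,1]
  ]
}}

```text
clock: 7.35
tool_pos: [0.5527, -0.0112, 0.3244]
tool_rot: [2.331, 2.101, 0.004]
wrist_force: [0.3, 0.1, -0.1]
gripper_width: 0.147
grip_force: 30.0
```

```bash
cat >> h.py <<'E'
def cover(n='side',ps=None):
    c=optics.camera(n); P=cloud(c); h=cv2.cvtColor(c['image'],cv2.COLOR_BGR2HSV).astype(int)
    if ps: cv2.imwrite(ps,c['image'])
    m=(h[...,0]>3)&(h[...,0]<17)&(h[...,1]>180)&(P[...,2]>.085)&(P[...,2]<.3)&(abs(P[...,0]-.57)<.09)&(P[...,1]>0)&(P[...,1]<.3)
    e=cv2.erode(m.astype(np.uint8),np.ones((3,3)))>0; q=P[e]
    best=None; rng=np.random.default_rng(0)
    for _ in range(400):
        a=q[rng.choice(len(q),3,False)]; k=np.cross(a[1]-a[0],a[2]-a[0]); L=np.linalg.norm(k)
        if L<1e-5: continue
        k/=L; g=abs((q-a[0])@k)<.002
        if best is None or g.sum()>best.sum(): best=g
    w=q[best]; k=np.linalg.svd(w-w.mean(0))[2][2]; k*=np.sign(k[1]+.5*k[2])
    ny=k@np.array([.105,.9945,0]); print(n,'cover normal',k.round(3),'angle if top face',np.arctan2(ny,k[2]).round(3),len(q),best.sum(),'centre',w.mean(0).round(3))
E
python3 - <<'E'
from h import *
togo(.551,-.0186,.2715,(.105,.9945)); cover('side','pics/s3.png')
E
```

```text
t 7.35 pos [ 0.5527 -0.0112  0.3244] x az 84.06 twist 0.014 shift/25mm now [-0.301 -0.047  2.117] F [ 0.3  0.1 -0.1] w 0.147 grip 30.0 tilt [ 0.004 -0.    -1.   ]
side cover normal [0.048 0.409 0.911] angle if top face 0.424 2713 2210 centre [0.566 0.146 0.131]
```

View pics/s3.png

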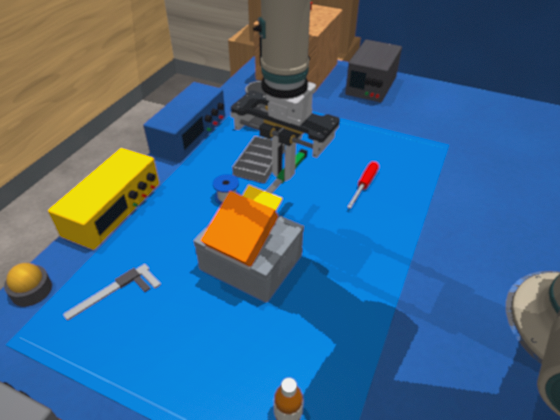

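The cover is following: its face, around (238,230), has tilted to 0.42 rad, and the blade is still under the lip. I'll continue the arc.

>>> {"api": "carry_out", "payload": {
  "moves": [
    [0.2,0,-0.41,0,1],
    [0.24,0,-0.39,0,1],
    [0.28,0,-0.37,0,1],
    [0.31,0,-0.34,0,1],
    [0.34,0,-0.3,0,1],
    [0.37,0,-0.27,0,1],
    [0.4,0,-0.23,0,1],
    [0.42,0,-0.19,0,1],
    [0,0,0,0,1]
  ]
}}

```text
clock: 8.3
tool_pos: [0.5591, 0.0537, 0.3855]
tool_rot: [2.332, 2.104, 0.003]
wrist_force: [0.2, -1.1, -0.4]
gripper_width: 0.143
grip_force: 30.0
```

```bash
python3 - <<'E'
from h import *
togo(.551,-.0186,.2715,(.105,.9945)); cover('side')
E
```

```text
t 8.3 pos [0.5591 0.0537 0.3855] x az 84.12 twist 0.024 shift/25mm now [-2.917 -0.035  4.555] F [ 0.2 -1.1 -0.4] w 0.143 grip 30.0 tilt [ 0.002  0.001 -1.   ]
side cover normal [0.097 0.936 0.338] angle if top face 1.226 3135 2357 centre [0.569 0.187 0.144]
```

>>> {"api": "carry_out", "payload": {
  "moves": [
    [0.44,0,-0.14,0,1],
    [0.45,0,-0.1,0,1],
    [0.46,0,-0.06,0,1],
    [0.46,0,-0.01,0,1],
    [0.46,0,0.04,0,1],
    [0.45,0,0.08,0,1],
    [0.4,0,0.11,0,1],
    [0,0,0,0,1]
  ]
}}

```text
clock: 9.15
tool_pos: [0.5669, 0.1313, 0.386]
tool_rot: [-2.332, -2.104, -0.0]
wrist_force: [-0.8, -0.4, -1.0]
gripper_width: 0.142
grip_force: 30.0
```

```bash
python3 - <<'E'
from h import *
togo(.551,-.0186,.2715,(.105,.9945)); cover('side')
E
```

```text
t 9.15 pos [0.5669 0.1313 0.386 ] x az 84.11 twist 0.024 shift/25mm now [-6.032 -0.014  4.574] F [-0.8 -0.4 -1. ] w 0.142 grip 30.0 tilt [-0.001  0.001 -1.   ]
side cover normal [0.032 0.365 0.931] angle if top face 0.375 1499 649 centre [0.577 0.225 0.17 ]
```

>>> {"api": "carry_out", "payload": {
  "moves": [
    [-0.5,0,0,0,1],
    [-1,0,0,0,1],
    [-1,0,0,0,1],
    [-1,0,0,0,1],
    [-1,0.1,0,0,1],
    [-1,0.1,0,0,1],
    [-1,0.1,0,0,1],
    [-1,0.1,0,0,1],
    [-1,0.1,0.3,0,1],
    [-1,0.1,0.6,0,1]
  ]
}}

```text
clock: 10.2
tool_pos: [0.5569, -0.1104, 0.3654]
tool_rot: [2.333, 2.099, 0.002]
wrist_force: [-0.0, -0.4, -0.2]
gripper_width: 0.143
grip_force: 30.0
```

>>> {"api": "carry_out", "payload": {
  "moves": [
    [-0.5,0,0.9,0,1],
    [0,0,1,0,1],
    [0,0,1,0,1],
    [0,0,1,0,1],
    [0,0,0.9,0,1],
    [0,0,0.6,0,1],
    [0,0,0,0,1],
    [0,0,0,0,1]
  ]
}}

```text
clock: 11.0
tool_pos: [0.5557, -0.1213, 0.2295]
tool_rot: [2.335, 2.102, 0.0]
wrist_force: [-0.0, -0.1, -0.3]
gripper_width: 0.145
grip_force: 30.0
```

```bash
python3 - <<'E'
from h import *
togo(.5556,-.1185,.2055,(.105,.9945)); cover('side')
c=optics.camera('wrist'); P=fcloud(c)
for v in (112,130,160,190,215): print(v,P[v,282].round(4))
E
```

```text
t 11.0 pos [ 0.5557 -0.1213  0.2295] x az 83.98 twist 0.001 shift/25mm now [ 0.113 -0.016  0.96 ] F [-0.  -0.1 -0.3] w 0.145 grip 30.0 tilt [ 0. -0. -1.]
side cover normal [0.034 0.421 0.906] angle if top face 0.436 1298 475 centre [0.573 0.223 0.171]
112 [ 0.5645 -0.0458  0.0349]
130 [ 0.5635 -0.0554  0.0347]
160 [ 0.5618 -0.0716  0.0344]
190 [ 0.5601 -0.088   0.0343]
215 [ 0.5586 -0.1023  0.0339]
```

>>> {"api": "carry_out", "payload": {
  "moves": [
    [0,0,0.5,0,1],
    [0,0,0.35,0,1],
    [0,0,0.1,0,1],
    [0,0,0,0,1],
    [0,0,0,0,0.2],
    [0,0,0,0,0.2],
    [0,0,0,0,0.2],
    [0,0,0,0,0.2],
    [0,0,-0.3,0,0.2],
    [0,0,-0.7,0,0.2]
  ]
}}

```text
clock: 12.1
tool_pos: [0.5552, -0.1203, 0.2297]
tool_rot: [-2.332, -2.101, 0.002]
wrist_force: [-0.2, 0.1, -0.2]
gripper_width: 0.4
grip_force: 0.0
```

>>> {"api": "carry_out", "payload": {
  "moves": [
    [0,0,-1,0,0.2],
    [0,0,-1,0,0.2],
    [0,0,-1,0,0.2],
    [0,0,-1,0,0.2],
    [0,0,0,0,0.2],
    [0,0,0,0,0.2]
  ]
}}

```text
clock: 12.7
tool_pos: [0.5557, -0.1204, 0.3308]
tool_rot: [2.333, 2.102, 0.001]
wrist_force: [0.2, 0.4, -0.9]
gripper_width: 0.4
grip_force: 0.0
```

```bash
python3 - <<'E'
from h import *
c=optics.camera('wrist'); P=fcloud(c); cv2.imwrite('pics/w4.png',c['image'])
c=optics.camera('top'); cv2.imwrite('pics/t4.png',c['image'][60:300,120:440].repeat(2,0).repeat(2,1)); P=cloud(c); np.savez('t4.npz',**c)
h=cv2.cvtColor(c['image'],cv2.COLOR_BGR2HSV).astype(int)
m=(h[...,2]<60)&(P[...,2]>.09)&(P[...,2]<.125)&(abs(P[...,0]-.566)<.05)&(abs(P[...,1]-.118)<.04)
q=P[m]; print(len(q),q.mean(0),np.median(q,0)) if len(q) else print(0)
togo(.5665,.1182,.3,(.105,.9945))
E
```

```text
51 [0.56475957 0.11875864 0.11036433] [0.56410279 0.11792864 0.11021438]
t 12.8 pos [ 0.5553 -0.1203  0.3293] x az 84.03 twist 0.01 shift/25mm now [ 9.535 -0.544  1.178] F [-0.6 -0.2  0.3] w 0.399 grip 0.0 tilt [-0.002  0.001 -1.   ]
```

View pics/t4.png

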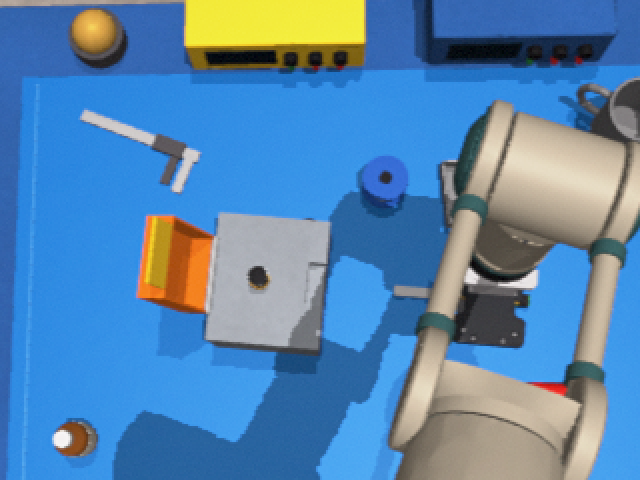

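The cover leans well back at left (150–210, 215–310). The knob is exposed at crop (258,276), world (0.565, 0.1185), top at z 0.110 as expected. I'll move above it.

>>> {"api": "carry_out", "payload": {
  "moves": [
    [0.5,0,-0.4,0,0],
    [1,-0.1,-0.4,0,0],
    [1,-0.1,0,0,0],
    [1,-0.1,0,0,0],
    [1,-0.1,0,0,0],
    [1,-0.1,0,0,0],
    [1,-0.11,0,0,0],
    [1,0,0,0,0],
    [1,0,0,0,0],
    [1,0,0,0,0]
  ]
}}

```text
clock: 13.8
tool_pos: [0.565, 0.1192, 0.3501]
tool_rot: [-2.333, -2.102, 0.001]
wrist_force: [-0.0, 0.6, 0.2]
gripper_width: 0.502
grip_force: 0.0
```

>>> {"api": "carry_out", "payload": {
  "moves": [
    [0.04,0,0,0,0],
    [0,0,0,0,0],
    [0,0,0,0,0]
  ]
}}

```text
clock: 14.1
tool_pos: [0.5652, 0.1179, 0.3502]
tool_rot: [-2.334, -2.103, 0.002]
wrist_force: [-0.0, 0.3, 1.6]
gripper_width: 0.501
grip_force: 0.0
```

```bash
python3 - <<'E'
from h import *
c=optics.camera('wrist'); P=fcloud(c); cv2.imwrite('pics/w5.png',c['image'])
h=cv2.cvtColor(c['image'],cv2.COLOR_BGR2HSV).astype(int)
m=(h[...,2]<70)&(P[...,2]>.105)&(P[...,2]<.115)&(abs(P[...,0]-.566)<.025)&(abs(P[...,1]-.118)<.025)
q=P[m]; print(len(q)); 
if len(q): print(q.mean(0),cv2.minEnclosingCircle((q[:,:2]*1000).astype(np.float32)))
togo(.565,.1185,.29,(.105,.9945))
q=P[(abs(P[...,2]-.11)<.006)&(abs(P[...,0]-.566)<.025)&(abs(P[...,1]-.118)<.025)]; print(len(q),q.mean(0))
c=optics.camera('top'); P=cloud(c)
h=cv2.cvtColor(c['image'],cv2.COLOR_BGR2HSV).astype(int)
m=(h[...,0]>50)&(h[...,0]<80)&(h[...,1]>120)&(P[...,2]<.05)&(P[...,2]>0); print('green z',np.median(P[m],0),np.percentile(P[m][:,2],[5,95]))
E
```

```text
634
[0.56709522 0.11884967 0.10936466] ((567.2424926757812, 118.5691909790039), 10.631918907165527)
t 14.15 pos [0.5653 0.1176 0.3503] x az 83.99 twist 0.003 shift/25mm now [ 0.035 -0.014  2.41 ] F [ 0.5  0.2 -0.7] w 0.501 grip 0.0 tilt [-0.001 -0.    -1.   ]
766 [0.56698861 0.11921556 0.10909595]
green z [ 0.5513942  -0.1492542   0.01659834] [0.01276031 0.03967126]
```

View pics/w5.png

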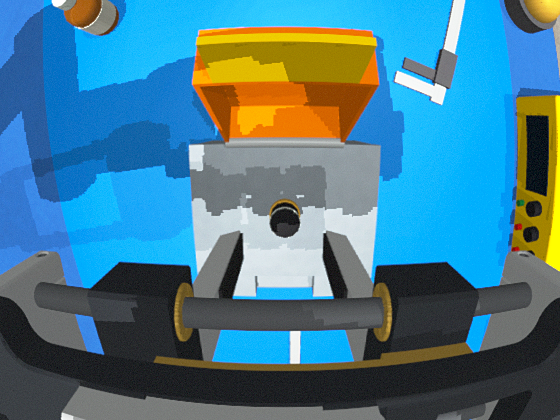

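The knob is at (285,218), circle centre (0.567, 0.1187), and the collar shows behind it. Descending and gripping.

>>> {"api": "carry_out", "payload": {
  "moves": [
    [0.05,0.07,0.6,0,0],
    [0,0,0.8,0,0],
    [0,0,0.7,0,0],
    [0,0,0.3,0,0],
    [0,0,0,0,0],
    [0,0,0,0,1],
    [0,0,0,0,1],
    [0,0,0,0,1],
    [0,0,0,0,1],
    [0,0,0,0,1]
  ]
}}

```text
clock: 15.2
tool_pos: [0.5668, 0.1195, 0.2911]
tool_rot: [-2.333, -2.102, 0.001]
wrist_force: [-3.2, 0.6, 5.6]
gripper_width: 0.226
grip_force: 30.0
```

>>> {"api": "carry_out", "payload": {
  "moves": [
    [0,0,-0.3,0,1],
    [0,0,-0.5,0,1],
    [0,0,-0.5,0,1],
    [0,0,-0.3,0,1],
    [0,0,-0.2,0,1],
    [0,0,0,0,1],
    [0,0,0,0,1]
  ]
}}

```text
clock: 15.9
tool_pos: [0.5669, 0.1195, 0.3349]
tool_rot: [-2.333, -2.102, 0.001]
wrist_force: [-2.4, 1.5, -8.2]
gripper_width: 0.227
grip_force: 30.0
```

```bash
python3 - <<'E'
from h import *
togo(.565,.1185,.29,(.105,.9945))
c=optics.camera('wrist'); P=fcloud(c); cv2.imwrite('pics/w6.png',cv2.resize(c['image'][160:300,190:380],None,fx=4,fy=4)); np.savez('w6.npz',**c)
E
```

```text
t 15.9 pos [0.5669 0.1195 0.3349] x az 84.03 twist 0.009 shift/25mm now [-0.047 -0.069  1.795] F [-2.4  1.5 -8.2] w 0.227 grip 30.0 tilt [-0.002  0.    -1.   ]
```

View pics/w6.png

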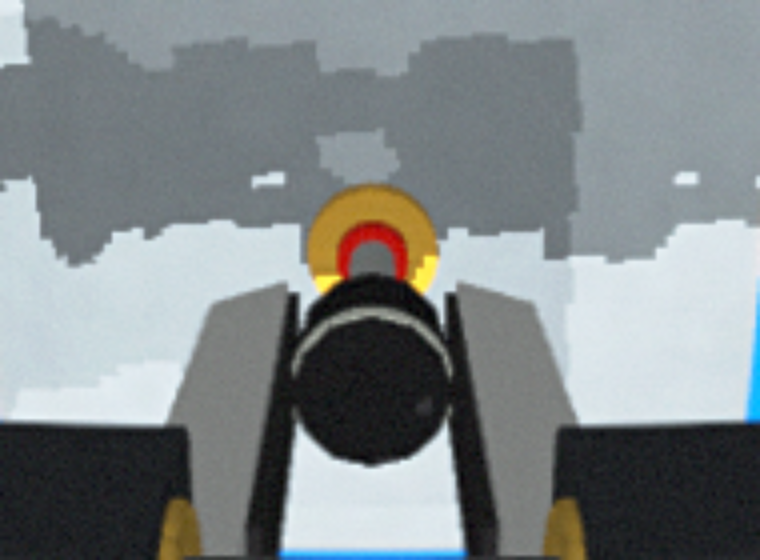

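The red ring (crop 338–408, 222–280) is showing at the collar. I'll measure its height from depth.

```bash
cat > ring.py <<'E'
from h import *
def ring():
    c=optics.camera('wrist'); P=fcloud(c); h=cv2.cvtColor(c['image'],cv2.COLOR_BGR2HSV).astype(int); H,S,V=h[...,0],h[...,1],h[...,2]
    near=(abs(P[...,0]-.567)<.02)&(abs(P[...,1]-.1187)<.02)
    r=near&((H<6)|(H>174))&(S>150)&(V>60); b=near&(H>14)&(H<32)&(S>120)&(P[...,2]<.1)
    q=P[r]; print('red',len(q),'z',np.percentile(q[:,2],[0,10,50,90,100]).round(4),'brass z',np.median(P[b][:,2]).round(4),b.sum())
    v,u=np.where(r); 
    for k in range(v.min(),v.max()+1): print(k,P[k,u[v==k]].mean(0).round(4),(v==k).sum())
    print('rod force/pose',end=' '); togo(.567,.119,.29,(.105,.9945))
    cv2.imwrite('pics/ring.png',cv2.resize(c['image'][180:260,220:340],None,fx=6,fy=6))
ring()
E
python3 ring.py
```

```text
red 103 z [0.0899 0.091  0.092  0.0928 0.1337] brass z 0.0873 432
216 [0.5679 0.1245 0.0905] 5
217 [0.5675 0.1241 0.0917] 10
218 [0.5675 0.1234 0.0919] 12
219 [0.5674 0.1228 0.0924] 14
220 [0.5678 0.1219 0.0919] 11
221 [0.567  0.1213 0.092 ] 9
222 [0.5682 0.1203 0.0917] 5
223 [0.5679 0.1196 0.0918] 7
224 [0.5674 0.119  0.0921] 6
225 [0.5673 0.1184 0.0925] 6
226 [0.5681 0.1175 0.0923] 5
227 [0.5668 0.1167 0.0917] 4
228 [0.5667 0.1162 0.0926] 4
229 [0.5684 0.1152 0.0923] 3
230 [0.5721 0.1277 0.1337] 2
rod force/pose t 16.0 pos [0.5669 0.1194 0.3347] x az 84.03 twist 0.009 shift/25mm now [-0.017  0.008  1.789] F [-3.1  1.6 -8.2] w 0.224 grip 30.0 tilt [-0.002  0.    -1.   ]
```

>>> {"api": "carry_out", "payload": {
  "moves": [
    [0,0,-0.1,0,1],
    [0,0,-0.1,0,1],
    [0,0,0,0,1],
    [0,0,0,0,1],
    [0,0,0,0,1],
    [0,0,0,0,1]
  ]
}}

```text
clock: 16.6
tool_pos: [0.5669, 0.1195, 0.3402]
tool_rot: [-2.333, -2.102, 0.001]
wrist_force: [-4.8, 2.2, -7.9]
gripper_width: 0.224
grip_force: 30.0
```

```bash
python3 ring.py; python3 -c "
from h import *
c=optics.camera('side'); cv2.imwrite('pics/s9.png',c['image'])
P=cloud(c); h=cv2.cvtColor(c['image'],cv2.COLOR_BGR2HSV).astype(int)
m=(h[...,0]>50)&(h[...,0]<80)&(h[...,1]>120)&(abs(P[...,0]-.55)<.05)&(P[...,1]<-.05)&(P[...,1]>-.25); print(m.sum(),np.percentile(P[m][:,2],[5,50,95]))
cover('side')"
```

```text
red 117 z [0.0928 0.0949 0.0974 0.0982 0.1376] brass z 0.0874 435
215 [0.5673 0.1247 0.0939] 7
216 [0.5676 0.1244 0.0956] 10
217 [0.5676 0.1241 0.097 ] 12
218 [0.5675 0.1234 0.0971] 14
219 [0.5678 0.1226 0.0972] 15
220 [0.5674 0.122  0.0976] 12
221 [0.567  0.1213 0.0974] 9
222 [0.5667 0.1206 0.0974] 7
223 [0.568  0.1197 0.0976] 7
224 [0.5674 0.119  0.0975] 6
225 [0.567  0.1184 0.0978] 4
226 [0.5669 0.1176 0.0976] 4
227 [0.5668 0.1169 0.0978] 4
228 [0.5685 0.1159 0.0977] 3
229 [0.5666 0.1151 0.0969] 2
230 [0.5724 0.1272 0.1376] 1
rod force/pose t 16.65 pos [0.5669 0.1194 0.3402] x az 84.03 twist 0.009 shift/25mm now [-0.017  0.008  2.007] F [-5.   1.7 -8.9] w 0.226 grip 30.0 tilt [-0.001  0.    -1.   ]
163 [0.01136728 0.01648511 0.01835153]
side cover normal [0.034 0.335 0.942] angle if top face 0.343 1670 833 centre [0.573 0.227 0.17 ]
```

View pics/s9.png

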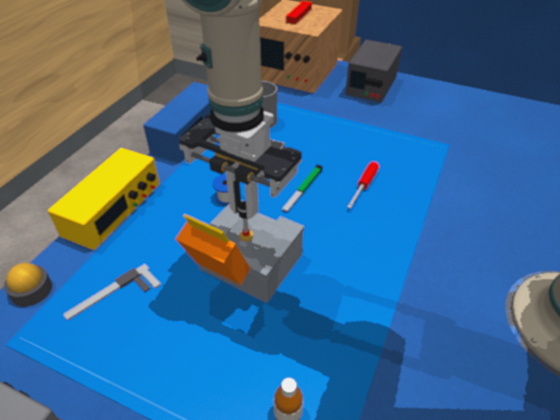

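The side view shows the spudger flat at (303,188), the cover back at (215,250) and the knob held at (243,205). The red ring is just out of the collar at (246,235), with its centre about 5.5 mm above the collar's top.

```bash
python3 -c "
from h import *
print(ctrl.close_job())"
```

```text
the job is handed in; nothing more can be done
None
```

I've handed the job in, but it gave no verdict: by the last camera check the cover was back at about 1.9 rad, the spudger flat on the mat, and the knob held with the red ring's centre about 5.5 mm above the collar's top.

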